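Assemble the water-filtration unit on its base

TASK

Put the water-sample filtration unit together on its round base plate, one part at a time from the bottom up: stand the steel receiver cup inside the base's raised rim, then seat the filter support in the cup's mouth, then the funnel over the support with its narrow end down, and last the lid on the funnel. Each part must be let go fully seated and upright before the next goes on, and the tube rack, spray bottle and Petri dishes must be left where they stand.

Things in the scene. Friction and masses are not known exactly. Their poses are not given: they have to be found in the camera images.
- base: Fixed dark grey round steel plate, 104 mm across, 10 mm thick, with a raised rim on top: 74 mm outside, 64 to 66 mm inside, 8 mm high (18 mm above the table). A brass nipple 8 mm thick sticks out 15 mm at its side (its +x). The cup stands on the plate inside the rim. Origin: centre of the underside; z up.
- cup: Loose plain steel receiver cup, open at the top, 56 mm outside, 55 mm high, wall 4 mm (mouth 48 mm wide), floor 5 mm; its lowest 6 mm taper to 48 mm. In place, its origin is 10 mm above the base's. About 0.22 kg. Starts upright. Origin: centre of the underside; z up its axis.
- support: Loose steel filter support, 0.16 kg, 40 mm high: plug below (14 mm high, 44 mm across, foot tapered to 32), flange (60 mm across, 14 to 24 mm up), perforated boss on top (32 mm across, 24 to 40 mm up) to grip it by. Starts standing on its plug. In place the plug is in the cup's mouth, flange on its rim, origin 41 mm above the cup's. Origin: centre of the underside; z up.
- funnel: Loose dark grey plastic funnel, 0.12 kg, open at both ends, 70 mm high, wall 4 mm: neck 48 mm outside, 40 inside up to 16 mm, then widening; 60 mm outside, 52 inside from 34 mm to the rim. Starts upright on its neck. In place the neck stands on the support's flange around the boss, origin 24 mm above the support's. Origin: centre of the underside; z up.
- lid: Loose beige plastic lid, 0.06 kg, 42 mm high: plug below (10 mm high, 44 mm across, foot tapered to 34), flange (62 mm across, top sloping, 10 to 20 mm up), knob on a 12 mm stem (head 18 mm across, 30 to 42 mm up) to grip it by. Starts on its plug. In place the plug is in the funnel's mouth, flange on its rim, origin 60 mm above the funnel's. Origin: centre of the underside; z up.
- rack: Bystander: white tube rack, 100 by 220 mm (y is its long axis), 62 mm high, with amber capped tubes that reach 99 mm. Loose; leave it alone. Origin: centre of the underside.
- spray: Bystander: blue spray bottle, 76 mm across, 169 mm high, its white nozzle head reaching 50 mm towards its own -x. Loose; leave it alone. Origin: centre of the underside.
- dishes: Bystander: a pile of two pinkish Petri dishes, 86 mm across, 34 mm high. Loose; leave it alone. Origin: centre of the underside.
There are look-alikes about, which are no part of the job. What is shaped like the funnel but orange or red is not meant.

How it is judged:
By the outcome, as a careful person would: the job done as asked, in the order asked, and still so for the second after the job is handed in, with the robot touching nothing.
It also fails if it takes over 120 s, if anything falls off the work surface, if the arm or the gripper's body presses on something with over 40 N, if the wrist force passes 120 N, or if a joint passes its speed limit or range.

ROBOT

A 6-joint arm with a two-finger parallel gripper is mounted at the origin on the work surface. World frame = base frame: x ahead of the robot, y to its left, z up, the work surface at z = 0. Lengths are in m, angles in rad, forces in N, time in s.
With the tool pointing down it reaches from about 0.35 to 0.875 m from the base axis. Payload 4.2 kg.
Tool frame: the origin (TCP) lies at the very end of the fingers, on their centre line; the grasp point (between the pads) lies 19 mm behind it; z points along the fingers, y is the line along which they close (so a half turn about z gives the same grasp; the last joint's range is limited). The gripper opens to 85 mm and grips with 20 to 120 N. Pads are 22 mm wide; open, the fingers measure 114 mm over their backs; the gripper's body (76 mm by 85 mm) begins 54 mm behind the grasp point. The pads swing forward as they close: fully open they stand 13 mm farther back than shut.
Start: joints at [-1.061, 0.385, 0.008, 0, -1.194, -0.259], TCP at [0.155, -0.605, 0.231] pointing down, gripper open.
Joint ranges: [-3.14, 3.14], [-1.21, 2.06], [-1.07, 1.41], [-3.16, 2.05], [-2.99, -0.16], [-3.1, 3.1]. Speed limits (rad/s): [2.79, 2.79, 3.14, 3.14, 3.14, 3.14].

INTERFACE

Orientations are given as a rotation vector (axis times angle).
In Python, from workcell import * gives the robot as it stands. Calls block until the motion is done:
- goto(position, orientation): joint-space move of the TCP to a pose.
- move_l(position, v=0.15, rot=None): straight line of the TCP; rot=None keeps the orientation; v is the mean speed in m/s.
- move_j(angles): joint-space move.
- release() and grab(force=None): open the fingers fully, or close them until they stop; force is the grip in N (None keeps the last).
- sleep(seconds).
- inverse_kinematics(position, orientation): joint angles nearest the present ones, or None.
- capture(name): name is "scene" or "side" or "wrist"; returns the picture (480x640x3 uint8, red, green, blue); there is no depth.
- camera_params(name): a dict with "mtx" (3x3 intrinsics, pixels), "R" (3x3) and "t" (3): a world point X has camera coordinates R X + t. Camera axes: x right, y down, z forward; pixel columns grow to the right and rows downward; lengths in m; the calibration is good to about 2 mm. The wrist camera is an equidistant fisheye: a pixel r from the principal point sees the ray r / f radians off the axis. A picture is of the moment at which its call begins: read the wrist's pose just before it. camera_params takes no time and is no camera call; for the wrist camera it gives the pose at the moment of the call.
A pose or a line that the arm cannot do raises IKError and nothing moves.
- finish_job(): hands the job in; it is judged then, once.
Readings, each from a call of its own:
- get_t(): time.
- get_joint_pos(): joint angles.
- get_dq(): joint speeds.
- get_effort(): joint torques, N m.
- get_eef_pos(): TCP position.
- get_tool_rot(): TCP orientation.
- get_contact_force(): force on the tool from outside, world axes, zero at the start.
- get_torque(): the same for the moment, N m.
- get_opening(): finger opening in m.
- get_finger_force(): force on a finger pad.
Only numpy, scipy, OpenCV 4.12 (cv2) and the standard library are available. Lean on these libraries where they do the work, as an engineer would, in place of code of your own. Each camera call takes 0.05 s, during which the arm holds its last target. There are 200 camera calls.

## Working session

There is one attempt and no reset: what is moved stays moved. The work goes in short steps, each a Python script; the robot and the scene stay as the last script left them, time stands still between calls to the robot, and variables do not carry over. Pictures are saved under pics/ and viewed, at most 14 in all, crops included, and the job is handed in when it is done.

```bash
mkdir -p pics; ls; python3 - <<'E'
from workcell import *
import cv2
for n in ("scene","side"):
    cv2.imwrite(f"pics/{n}0.png",capture(n)[:,:,::-1]); p=camera_params(n); print(n,p["mtx"].round(1).tolist(),(-p["R"].T@p["t"]).round(3),p["R"].round(2).tolist())
print(get_t(),get_tool_rot(),get_opening())
E
```

```text
pics
scene [[441.6, 0.0, 322.1], [0.0, 441.6, 240.7], [0.0, 0.0, 1.0]] [0.972 0.331 0.896] [[-0.65, 0.76, 0.0], [0.64, 0.56, -0.53], [-0.4, -0.34, -0.85]]
side [[498.6, 0.0, 316.9], [0.0, 498.6, 240.3], [0.0, 0.0, 1.0]] [0.139 0.681 0.784] [[-0.85, -0.52, -0.02], [-0.34, 0.58, -0.74], [0.4, -0.62, -0.67]]
0.1 [ 3.92620392e-01 -3.11662253e+00 -3.02754989e-03] 0.08514414124697056
```

View pics/scene0.png

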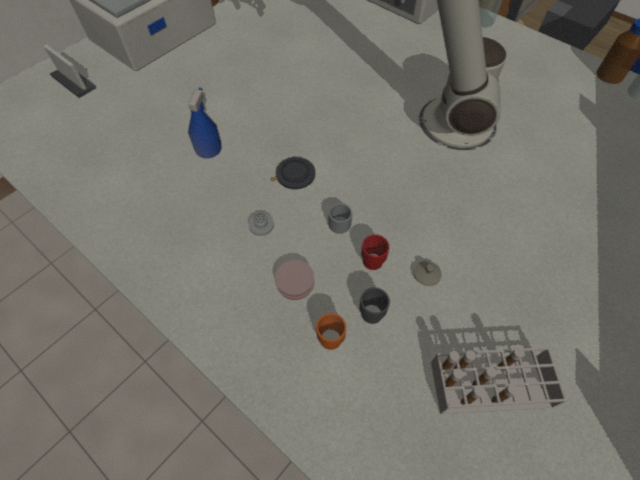

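View pics/side0.png

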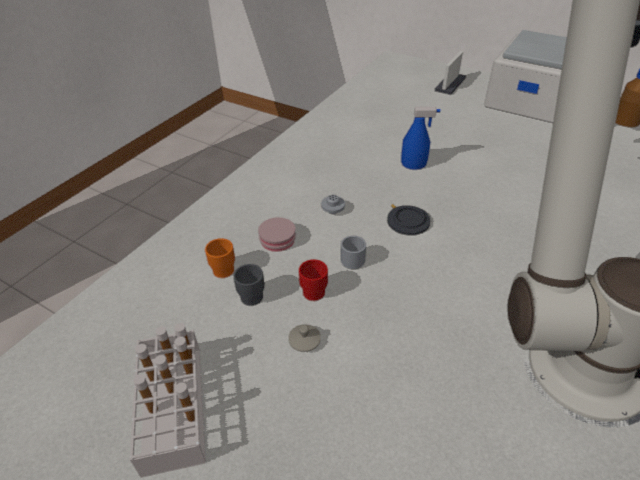

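Scene view:
- Base (296,173) with its brass nipple to the left.
- Cup (340,218).
- Support (260,222).
- Lid (427,272).
- Dishes (295,279).
- Spray (205,135).
- Rack (500,380).

Funnel-shaped candidates (scene px): dark grey (374,306), red (375,252) and orange (331,330). The dark grey one fits, because orange and red are excluded. I'll confirm it in a crop, and triangulate coarse positions.

```bash
cat > h.py <<'E'
from workcell import *
import numpy as np, cv2
from scipy.spatial.transform import Rotation as Ro
def ray(name,p,uv):
    K=p["mtx"]; d=np.linalg.inv(K)@[uv[0],uv[1],1.]
    if name=="wrist":
        r=np.hypot(d[0],d[1]); d=np.array([*(d[:2]/max(r,1e-9)*np.sin(r)),np.cos(r)])
    d=p["R"].T@d
    return -p["R"].T@p["t"], d/np.linalg.norm(d)
def proj(name,p,X):
    c=p["R"]@np.asarray(X,float)+p["t"]
    q=c[:2]/c[2]
    if name=="wrist":
        s=np.hypot(c[0],c[1]); q=c[:2]/max(s,1e-9)*np.arctan2(s,c[2])
    return (p["mtx"]@[*q,1])[:2]
def tri(rays):
    A=0;b=0
    for o,d in rays:
        M=np.eye(3)-np.outer(d,d); A=A+M; b=b+M@o
    X=np.linalg.solve(A,b)
    return X, max(np.linalg.norm((np.eye(3)-np.outer(d,d))@(X-o)) for o,d in rays)
def onplane(r,z): o,d=r; return o+d*(z-o[2])/d[2]
def rot(yaw):  # tool down; closing line (tool y) along world angle yaw
    y=np.array([np.cos(yaw),np.sin(yaw),0]); z=np.array([0,0,-1.])
    return Ro.from_matrix(np.c_[np.cross(y,z),y,z]).as_rotvec()
E
python3 - <<'E'
from h import *
P={n:camera_params(n) for n in("scene","side","wrist")}
for k,a,b in [("base",(296,172),(409,219)),("cupmouth",(340,212),(353,244)),("boss",(260,216),(333,198)),("funnelmouth",(374,298),(249,275)),("knob",(430,266),(304,329)),("redmouth",(376,244),(313,270)),("orangemouth",(331,322),(220,248)),("dishtop",(295,275),(277,229)),("spraybase",(207,150),(416,160))]:
    X,e=tri([ray("scene",P["scene"],a),ray("side",P["side"],b)]); print(k,X.round(3),round(e,4),"r",np.hypot(X[0],X[1]).round(3))
p=P["wrist"]; print(p["mtx"].round(1).tolist(),"cam in tool", Ro.from_rotvec(get_tool_rot()).inv().apply(-p["R"].T@p["t"]-get_eef_pos()).round(3), (Ro.from_rotvec(get_tool_rot()).inv().as_matrix()@p["R"].T).round(2).tolist())
im=cv2.imread("pics/scene0.png")
cv2.imwrite("pics/crop1.png",cv2.resize(im[140:360,190:460],None,fx=2.9,fy=2.7,interpolation=cv2.INTER_CUBIC))
E
```

```text
base [ 0.441 -0.216  0.009] 0.0006 r 0.491
cupmouth [ 0.493 -0.026  0.055] 0.0019 r 0.493
boss [ 0.619 -0.163  0.043] 0.0051 r 0.64
funnelmouth [0.621 0.17  0.068] 0.003 r 0.643
knob [0.467 0.21  0.041] 0.0019 r 0.512
redmouth [0.517 0.096 0.071] 0.0029 r 0.526
orangemouth [0.719 0.139 0.071] 0.0043 r 0.732
dishtop [ 0.676 -0.001  0.036] 0.002 r 0.676
spraybase [ 0.533 -0.466 -0.001] 0.0053 r 0.708
[[371.6, 0.0, 317.0], [0.0, 371.6, 240.7], [0.0, 0.0, 1.0]] cam in tool [ 0.083 -0.    -0.143] [[-0.0, -0.95, -0.32], [1.0, -0.0, 0.0], [-0.0, -0.32, 0.95]]
```

View pics/crop1.png

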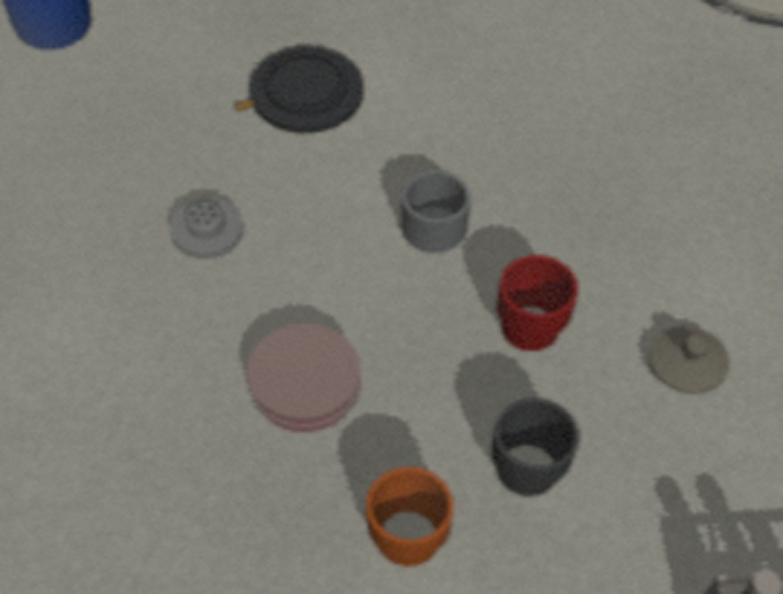

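The dark grey funnel at crop (536,445), scene (374,306), is confirmed. The other two of that shape are red (537,302) and orange (410,515). Next I'll take close wrist views of each part, two opposite yaws each.

```bash
cat > look.py <<'E'
from h import *
import pickle
C=dict(base=(.441,-.216),support=(.619,-.163),cup=(.493,-.026),funnel=(.621,.170),lid=(.467,.210))
out={}
def look(c,z=.2,yaws=(1.2,1.2+np.pi)):
    r=[]
    for y in yaws:
        for yy in (y,y-2*np.pi):
            try: goto([*c,z],rot(yy)); break
            except IKError as e: print("ik",e)
        sleep(.15)
        p=camera_params("wrist"); r.append((p,capture("wrist")))
    return r
if __name__=="__main__":
    for i,(k,c) in enumerate(C.items()):
        y=(1.2,1.2+np.pi); out[k]=look(c,.2,y if i%2==0 else y[::-1]); print(k,get_t(),get_joint_pos()[5])
    pickle.dump(out,open("w.pkl","wb"))
    crops=[]
    for k,v in out.items():
        for p,im in v:
            u=proj("wrist",p,[*C[k],.04]).astype(int); pad=cv2.copyMakeBorder(im,80,80,80,80,cv2.BORDER_CONSTANT)
            crops.append(pad[u[1]:u[1]+160,u[0]:u[0]+160])
    cv2.imwrite("pics/mont1.png",np.vstack([np.hstack(crops[0::2]),np.hstack(crops[1::2])])[:,:,::-1])
E
python3 look.py
```

```text
base 4.9167 1.3239348825410076
support 8.7333 -1.9363862207202391
cup 12.55 0.922982006083656
funnel 16.5333 -2.4595560858548042
lid 20.2667 0.4599723803838436
```

View pics/mont1.png

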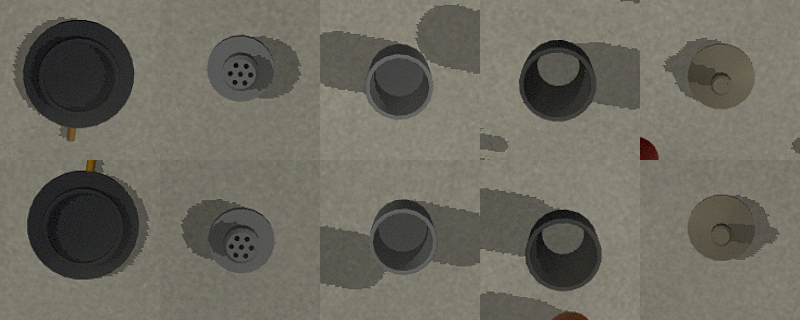

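The montage shows all five parts clear and upright in both views (columns: base, support, cup, funnel, lid). Next I'll fit circles to the rims, boss and knob and triangulate.

```bash
cat > fit.py <<'E'
from h import *
# feature: nominal radius (m), rough height
F=dict(base=(.037,.018),support=(.016,.040),cup=(.028,.055),funnel=(.030,.070),lid=(.009,.042))
S=4
def circle(p,im,c,rad,z,half=60):
    u=proj("wrist",p,[*c,z]); a=np.round(u).astype(int)-half
    rpx=np.mean([np.linalg.norm(proj("wrist",p,[c[0]+rad*np.cos(t),c[1]+rad*np.sin(t),z])-u) for t in np.arange(0,6,.8)])
    pad=cv2.copyMakeBorder(im,half,half,half,half,cv2.BORDER_REPLICATE)[a[1]+half:a[1]+3*half,a[0]+half:a[0]+3*half]
    g=cv2.GaussianBlur(cv2.resize(cv2.cvtColor(pad,cv2.COLOR_RGB2GRAY),None,fx=S,fy=S,interpolation=cv2.INTER_CUBIC),(0,0),3)
    g=cv2.createCLAHE(4,(4,4)).apply(g)
    h=cv2.HoughCircles(g,cv2.HOUGH_GRADIENT_ALT,1,10,param1=120,param2=.3,minRadius=int(.85*rpx*S),maxRadius=int(1.15*rpx*S))
    vis=cv2.cvtColor(g,cv2.COLOR_GRAY2BGR)
    if h is None: return None,rpx,vis
    h=h.reshape(-1,h.shape[-1])[0]
    cv2.circle(vis,(int(h[0]),int(h[1])),int(h[2]),(0,0,255),1); cv2.circle(vis,(int(h[0]),int(h[1])),3,(0,0,255),-1)
    uv=(h[:2]+.5)/S-.5+a
    return uv,(rpx,h[2]/S),vis
def measure(k,views,c,z=None,rad=None):
    r,zz=F[k]; zz=z or zz; r=rad or r; rays=[];vs=[]
    for p,im in views:
        uv,rp,v=circle(p,im,c,r,zz); vs.append(v)
        if uv is None: print(k,"none",rp); continue
        rays.append(ray("wrist",p,uv)); print(k,uv.round(1),np.round(rp,1),"plane",onplane(rays[-1],zz)[:2].round(4))
    if len(rays)>1: X,e=tri(rays); print("  tri",X.round(4),round(e,4))
    return vs
E
python3 - <<'E'
from fit import *
import pickle
from look import C
o=pickle.load(open("w.pkl","rb")); V=[measure(k,o[k],C[k]) for k in o]
m=np.vstack([np.hstack([v[i] for v in V]) for i in (0,1)])
cv2.imwrite("pics/fit1.png",cv2.resize(m,(800,320),interpolation=cv2.INTER_AREA))
E
```

```text
base [316.6 212.9] [40.3 37. ] plane [ 0.4414 -0.2175]
base [307.1 214.1] [40.3 41.9] plane [ 0.442  -0.2069]
  tri [ 0.4417 -0.2123  0.0253] 0.0049
support [349.4 253.9] [18.6 18.9] plane [ 0.5772 -0.1783]
support [327.4 231.6] [18.6 18.8] plane [ 0.6329 -0.1593]
  tri [ 0.6084 -0.1676  0.1121] 0.0148
cup [316.4 223.9] [34.1 34.2] plane [ 0.4942 -0.0275]
cup [317.6 218.6] [34.  33.2] plane [ 0.4962 -0.0279]
  tri [ 0.4952 -0.0277  0.0515] 0.0002
funnel [310.6 221.9] [38.1 37.6] plane [0.6271 0.1711]
funnel [322.4 230.6] [38.1 36.2] plane [0.6238 0.173 ]
  tri [0.6255 0.1721 0.0637] 0.0003
lid [276.6 169.9] [10.5 10.2] plane [0.417  0.1944]
lid [343.9 192.1] [10.5 10.6] plane [0.4801 0.181 ]
  tri [ 0.4369  0.1743 -0.1408] 0.0085
```

View pics/fit1.png

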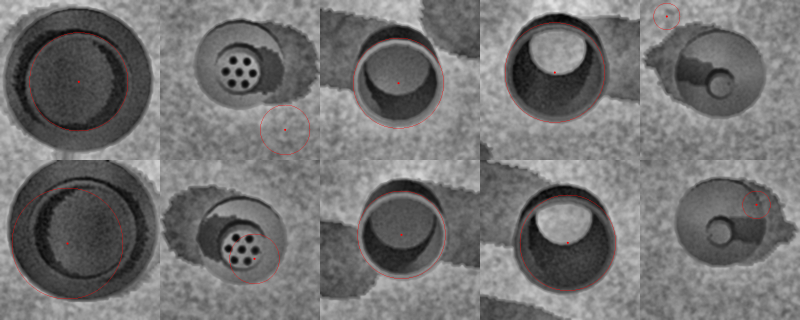

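Cup and funnel fits are good. The support, lid and base fits caught wrong edges. I'll use the boss holes, the flange circles, and the plate outline instead.

```bash
python3 - <<'E'
from fit import *
import pickle, fit
from look import C
o=pickle.load(open("w.pkl","rb")); V=[]
def crop(p,im,c,z,half):
    u=np.round(proj("wrist",p,[*c,z])).astype(int)-half
    return cv2.resize(im[u[1]:u[1]+2*half,u[0]:u[0]+2*half],None,fx=S,fy=S,interpolation=cv2.INTER_CUBIC),u
def show(v): V.append(cv2.resize(v,(240,240)))
def rep(k,rays,z):
    X,e=tri(rays); print(k,[onplane(r,z)[:2].round(4).tolist() for r in rays],"tri",X.round(4),round(e,4))
# base: dark mask outline -> ellipse
rays=[]
for p,im in o["base"]:
    c,u=crop(p,im,C["base"],.01,75); g=cv2.GaussianBlur(cv2.cvtColor(c,cv2.COLOR_RGB2GRAY),(0,0),3)
    m=(g<68).astype(np.uint8); m=cv2.morphologyEx(m,cv2.MORPH_OPEN,np.ones((45,45)))
    k=max(cv2.findContours(m,0,cv2.CHAIN_APPROX_NONE)[0],key=cv2.contourArea); e=cv2.fitEllipse(cv2.convexHull(k))
    cv2.ellipse(c,e,(255,0,0),2); show(c); print(np.array(e[1])/S/2); rays.append(ray("wrist",p,(np.array(e[0])+.5)/S-.5+u))
rep("base plate",rays,.008)
# support: holes
rays=[]
for p,im in o["support"]:
    c,u=crop(p,im,C["support"],.04,40); g=cv2.cvtColor(c,cv2.COLOR_RGB2GRAY)
    m=(g<50).astype(np.uint8); n,_,st,ct=cv2.connectedComponentsWithStats(m)
    h=[ct[i] for i in range(1,n) if 60<st[i,4]<600 and .6<st[i,2]/st[i,3]<1.6]; print("holes",len(h))
    for q in h: cv2.circle(c,tuple(np.int32(q)),5,(255,0,0),-1)
    show(c); q=np.mean(h,0) ; rays.append(ray("wrist",p,(q+.5)/S-.5+u))
rep("support",rays,.04)
# lid: nearest knob circle
rays=[]
for p,im in o["lid"]:
    c,u=crop(p,im,C["lid"],.042,30); g=cv2.GaussianBlur(cv2.cvtColor(c,cv2.COLOR_RGB2GRAY),(0,0),2)
    h=cv2.HoughCircles(g,cv2.HOUGH_GRADIENT,1,5,param1=60,param2=12,minRadius=36,maxRadius=48).reshape(-1,3)
    print(h[:3].round(0).tolist()); h=h[0]; cv2.circle(c,(int(h[0]),int(h[1])),int(h[2]),(255,0,0),2); show(c)
    rays.append(ray("wrist",p,(h[:2]+.5)/S-.5+u))
rep("lid",rays,.042)
cv2.imwrite("pics/fit2.png",np.vstack([np.hstack(V[0::2]),np.hstack(V[1::2])])[:,:,::-1])
E
```

```text
[54.11766815 55.4332695 ]
[54.61558533 55.89317322]
base plate [[0.4421, -0.2187], [0.446, -0.2199]] tri [ 4.441e-01 -2.194e-01 -3.000e-04] 0.0001
holes 8
holes 7
support [[0.6268, -0.1676], [0.6243, -0.1646]] tri [ 0.6257 -0.1662  0.0337] 0.001
[[116.0, 128.0, 38.0]]
[[118.0, 90.0, 40.0], [118.0, 96.0, 37.0], [126.0, 92.0, 40.0]]
lid [[0.4678, 0.2085], [0.4732, 0.2081]] tri [0.4706 0.2083 0.0324] 0.0008
```

View pics/fit2.png

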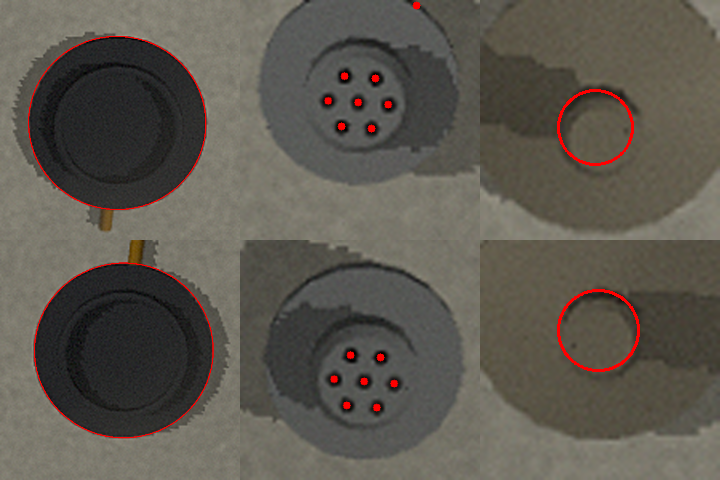

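Circle positions are good, apart from one stray in the support holes (upper edge) and imprecise knob rings. I'll take the median for the holes and the concentric ring for the knob. The triangulated heights come out a few mm low from a wrist-camera tilt bias, which the flipped views cancel in xy. The scene/side heights agree with the text. Now I'll pick the cup.

```bash
cat > act.py <<'E'
from h import *
YAW=1.2; BASE=np.array([.4441,-.2194]); ZT=.22
def pick(xy,z,force,yaw=YAW,lift=ZT):
    goto([*xy,max(z+.07,.13)],rot(yaw)); release(); f0=get_contact_force()
    move_l([*xy,z+.01],.15); move_l([*xy,z],.05); print("pick dF",(get_contact_force()-f0).round(1))
    grab(force); sleep(.2); print("opening",round(get_opening(),4),"F",get_finger_force())
    move_l([*xy,z+.03],.08); move_l([*xy,lift],.2); print("held",round(get_opening(),4),"t",get_t())
def place(xy,z,yaw=YAW,zt=ZT):
    goto([*xy,zt],rot(yaw)); move_l([*xy,z+.02],.2); sleep(.15); f0=get_contact_force()
    move_l([*xy,z+.003],.05)
    zz=z+.003
    while zz>z-.0025:
        sleep(.05); df=get_contact_force()-f0
        if np.linalg.norm(df)>5: break
        zz-=.0007; move_l([*xy,zz],.02)
    print("set at",get_eef_pos().round(4),"want z",z,"dF",df.round(1))
def let(zt=ZT):
    release(); sleep(.2); p=get_eef_pos(); move_l([p[0],p[1],p[2]+.03],.06); move_l([p[0],p[1],max(zt,p[2]+.06)],.25); print("t",get_t())
E
python3 - <<'E'
from act import *
import pickle
from look import C
o=pickle.load(open("w.pkl","rb"))
r=[ray("wrist",p,q/4.-.375+np.round(proj("wrist",p,[*C["lid"],.042]))-30) for (p,_),q in zip(o["lid"],np.array([[120,133],[119,96.]]))]
print("lid",tri(r),[onplane(x,.042) for x in r])
r=[ray("wrist",p,q/3.-.33+np.round(proj("wrist",p,[*C["support"],.04]))-40) for (p,_),q in zip(o["support"],np.array([[118,102],[124,141.]]))]
print("support",tri(r),[onplane(x,.04) for x in r])
pick([.4952,-.0277],.020,40)
place(BASE,.030)
let()
from look import look
v=look(BASE,.22,(YAW+np.pi,YAW)); pickle.dump(v,open("w2.pkl","wb"))
from fit import measure
vs=measure("cup",v,BASE,z=.065)
cv2.imwrite("pics/cup1.png",np.hstack([cv2.resize(a,(300,300)) for a in vs]+[cv2.resize(im[120:300,220:400,::-1],(300,300)) for p,im in v[:0]]))
E
```

```text
lid (array([0.47068719, 0.2086784 , 0.03692005]), np.float64(0.00030229475797223623)) [array([0.4692478 , 0.20892255, 0.042     ]), array([0.47202435, 0.20847218, 0.042     ])]
support (array([ 0.62433317, -0.16447186,  0.03987041]), np.float64(4.957638293048797e-05)) [array([ 0.62438176, -0.1644384 ,  0.04      ]), array([ 0.62427947, -0.1645045 ,  0.04      ])]
pick dF [ 0.1  0.1 -0.5]
opening 0.0542 F 42.16217827051878
held 0.0542 t 26.05
set at [ 0.4443 -0.2195  0.0304] want z 0.03 dF [-1.9  1.4 10.1]
t 32.1083
cup [316.1 218.1] [33.  32.7] plane [ 0.4455 -0.2193]
cup [328.4 220.1] [33.  34.4] plane [ 0.4475 -0.2109]
  tri [ 0.4465 -0.2151  0.0636] 0.0043
```

View pics/cup1.png

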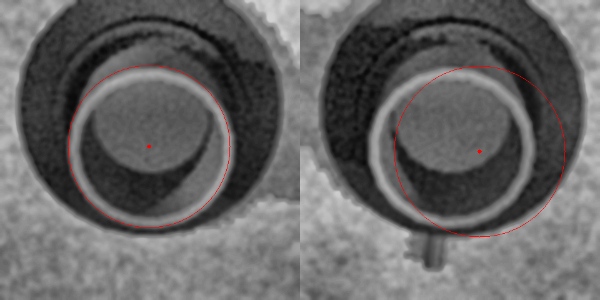

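The cup is seated upright inside the rim (set at z 30.4 mm against 30 wanted). View 1 gives a centre of about (0.4445, -0.219), while view 2's red circle is a false fit and the real ring is centred at (452,147). That agrees with the release pose. Next, the support.

```bash
python3 - <<'E'
from act import *
from look import look
B=[.4444,-.2194]
pick([.6243,-.1645],.0258,40)
place(B,.0768)
let()
a=capture("side"); b=capture("scene")
v=look(B,.24,(YAW,))
p,im=v[0]; u=proj("wrist",p,[*B,.08]).astype(int)
f=lambda im,x,y,h:cv2.resize(im[y-h:y+h,x-h:x+h,::-1],(260,260),interpolation=cv2.INTER_CUBIC)
P={n:proj(n,camera_params(n),[*B,.05]).astype(int) for n in("side","scene")}
cv2.imwrite("pics/sup1.png",np.hstack([f(a,*P["side"],45),f(b,*P["scene"],45),f(im,*u,70)]))
E
```

```text
pick dF [-0.7 -0.2  0.4]
opening 0.0299 F 39.94842519052327
held 0.0299 t 42.25
set at [ 0.4446 -0.2195  0.0772] want z 0.0768 dF [-1.   0.2  7.6]
t 48.025
```

View pics/sup1.png

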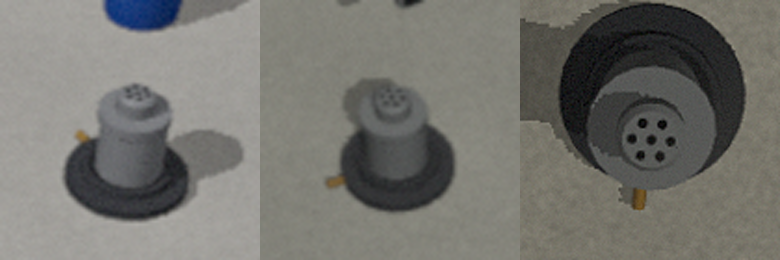

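The support is seated with its flange flat on the cup mouth, upright in all three views. Next, the dark grey funnel.

```bash
python3 - <<'E'
from act import *
from look import look
B=[.4445,-.2194]
pick([.6255,.1721],.030,35,yaw=1.26)
place(B,.105)
let(.26)
a=capture("side"); b=capture("scene")
p,im=look(B,.28,(YAW,))[0]; u=proj("wrist",p,[*B,.12]).astype(int)
f=lambda im,x,y,h:cv2.resize(im[y-h:y+h,x-h:x+h,::-1],(260,260),interpolation=cv2.INTER_CUBIC)
P={n:proj(n,camera_params(n),[*B,.08]).astype(int) for n in("side","scene")}
cv2.imwrite("pics/fun1.png",np.hstack([f(a,*P["side"],50),f(b,*P["scene"],50),f(im,*u,70)]))
E
```

```text
pick dF [ 0.5 -0.   1. ]
opening 0.0594 F 37.76276584714651
held 0.0588 t 53.5583
set at [ 0.4448 -0.2196  0.1055] want z 0.105 dF [-2.4  1.3  7.9]
t 59.85
```

View pics/fun1.png

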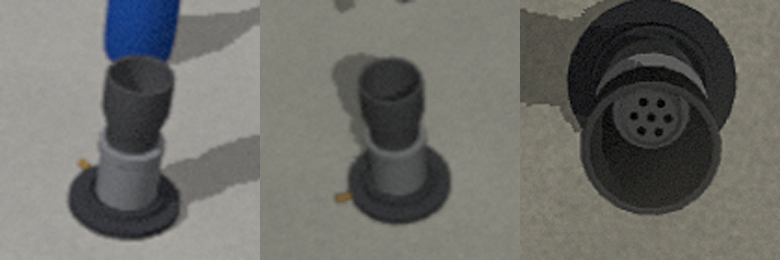

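The funnel stands upright on the flange around the boss, which is visible through the mouth. Last, the lid.

```bash
python3 - <<'E'
from act import *
B=[.4446,-.2194]
pick([.4707,.2087],.025,25,lift=.25)
place(B,.160,zt=.25)
let(.27)
goto([.40,.05,.30],rot(YAW)); sleep(.3)
a=capture("side"); b=capture("scene")
f=lambda im,x,y,h:cv2.resize(im[y-h:y+h,x-h:x+h,::-1],(390,390),interpolation=cv2.INTER_CUBIC)
P={n:proj(n,camera_params(n),[*B,.09]).astype(int) for n in("side","scene")}
cv2.imwrite("pics/lid1.png",np.hstack([f(a,*P["side"],60),f(b,*P["scene"],60)]))
cv2.imwrite("pics/scene9.png",b[:,:,::-1])
E
```

```text
pick dF [-0.2 -0.7  0.8]
opening 0.0167 F 24.46969308773987
held 0.0168 t 65.8917
set at [ 0.4449 -0.2196  0.1601] want z 0.16 dF [-0.1  1.4  4.8]
t 72.1667
```

View pics/lid1.png

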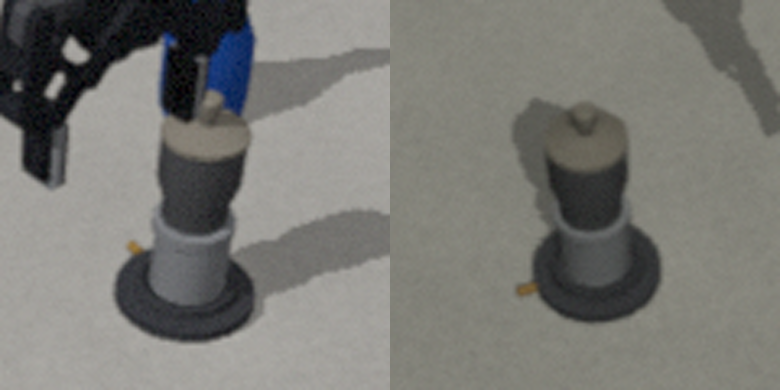

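View pics/scene9.png

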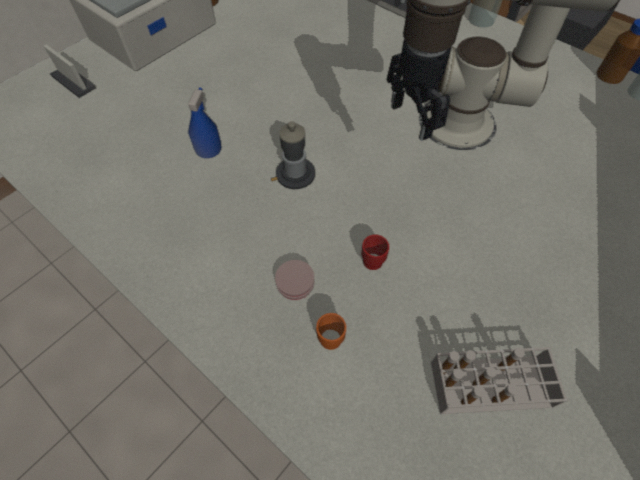

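The full stack stands upright at scene (292,155), with the lid level on the funnel. The spray (205,135), dishes (295,279), rack (500,380) and look-alikes are where they were, and the arm is clear.

```bash
python3 -c "
from workcell import *
print(get_t(),finish_job())"
```

```text
the job is handed in; nothing more can be done
73.6333 None
```

The filtration unit is assembled on its base in the order asked (cup, support, funnel, lid), each part released seated and upright; the bystanders were left in place, and the job was handed in at 73.6 s.

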